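# Cover the sample mill and hold its slow-run plunger half way

### The job

Set the blue cover on the sample mill's open bowl, lowering it rather than dropping it, so that it sits level with its flange down on the rim, and let go of it. Only then push the red spring-loaded plunger on the control box straight down with the gripper to half its travel (about 12 mm of 24, where the yellow part of the stem has just disappeared), never pushing on towards the bottom stop, and finish while still holding it there: do not let it up. Leave everything else on the bench where it is.

Things in the scene. Friction and masses are not known exactly. Their poses are not given: they have to be found in the camera images.
- cover: Loose blue round cover, 110 to 210 g, standing on its plug on the bench. Origin: centre of its underside; z up. Heights above that, mm: plug 80 wide (foot chamfered to 70) 0 to 8; flange 112 wide 8 to 14; upright black grip knob on top, 26 wide, 14 to 46. Seated, the flange rests on the bowl's rim and the plug hangs inside: origin 8 below the rim
- mill: Sample mill, fixed to the bench: round white motor base 124 mm in diameter, 96 mm high, with an open steel bowl on it, 100 mm in outer and 92 mm in inner diameter (wall 4 mm), rim 150 mm above the bench, a green lamp on one side. Origin: centre of its underside, on the bench; z up
- mill_rim (a point): Centre of the bowl's mouth, at the height of the rim (150 mm above the bench); z up
- controller: White hand control box, fixed to the bench, 130 (x) x 100 (y) x 66 mm high; a small black dial (top 76 mm up) near its -x end; the plunger 27 mm from its middle towards +x, in a grey collar whose top is 70 mm up. Origin: centre of its underside, on the bench; z up
- plunger_top (a point): Centre of the top of the plunger's flat round red cap (48 mm wide, 14 thick), moving with it; 110 mm above the bench when released. Below the cap 26 mm of stem (18 wide) stand clear of the collar when released: upper 14 black, lower 12 yellow. At half travel the yellow has just gone into the collar
- plunger (a joint): Travel of the spring-loaded plunger, straight down, in m: 0 released, 0.012 half way (slow), 0.024 at its bottom stop. The spring takes about 3 N to start, 6.6 N at half way and 10 N at the bottom; it returns when let go
- petri: Bystander, loose: shallow clear round dish, 90 across, 16 high (mm); origin: centre of its underside
- jar: Bystander, loose: amber jar with white cap, 56 across, 75 high (mm); origin: centre of its underside
- beaker: Bystander, loose: open glass beaker, 64 across, 80 high (mm); origin: centre of its underside
- slidebox: Bystander, loose: closed brown wooden slide box, 90 x 80 x 35 high (mm); origin: centre of its underside
- vialrack: Bystander, loose: orange rack 60 x 100 x 30 high with four capped vials standing to 65 above the bench (mm); origin: centre of its underside
- brush: Bystander, loose: small brush, 170 long, lying; origin on the bench under its middle (mm)
- forceps: Bystander, loose: steel forceps, about 120 long, 10 high, lying (mm); origin: centre of its underside

How it is judged (in metres and radians):
On the way, in this order (a step that is already met when the one before it is completed fails the run):
1. the cover sits level on the rim of the mill's bowl, plug inside, and is let go (horizontal distance between cover and mill_rim below 0.009 m and z of cover in the frame of mill_rim between -0.0105 and -0.0055 m and angle between cover's own z axis and vertical below 0.04 rad and contact force between the fingers and cover below 0.1 N and linear speed of cover below 0.03 m/s), for 0.3 s.
2. with the cover on, the gripper holds the plunger about half way down (8 to 16 mm) (horizontal distance between cover and mill_rim below 0.009 m and z of cover in the frame of mill_rim between -0.0105 and -0.0055 m and angle between cover's own z axis and vertical below 0.04 rad and value of joint plunger between 0.008 and 0.016 m and contact force between the fingers and plunger above 3 N), for 0.5 s.
At the end, for the whole second after the job is handed in: The plunger is 8 to 16 mm down and still, held there by the gripper's fingers with more than 3 N; the cover sits untouched and at rest on the bowl: within 9 mm of its centre, its underside 5.5 to 10.5 mm below the rim, tilted less than 0.04 rad (all of step 2 and contact force between the fingers and cover below 0.1 N and linear speed of cover below 0.03 m/s and velocity of joint plunger between -0.01 and 0.01 m/s); the arm keeps its last pose, push and grip.
It fails at once if the plunger is pushed near its bottom stop (over 20.5 mm) (value of joint plunger above 0.0205 m).
It fails at once if the plunger is pressed (over 5 mm) while the cover is not on the mill (value of joint plunger above 0.005 m and (horizontal distance between cover and mill_rim above 0.012 m or z of cover in the frame of mill_rim above -0.003 m)).
It fails at once if the cover is dropped: falls faster than 0.6 m/s out of the gripper (contact force between the fingers and cover below 0.05 N and linear speed of cover above 0.6 m/s).
It fails at once if a bystander is shifted by more than 30 mm (distance of any of petri, jar, beaker, slidebox, vialrack, brush, forceps from where it was at the start of the episode above 0.03 m).
It fails at once if a standing bystander is tipped over (angle between any of jar, beaker, vialrack, petri, slidebox's own z axis and vertical above 0.5 rad).
It also fails if it takes over 64 s, if anything falls off the work surface, if the arm or the gripper's body presses on something with over 40 N, if the wrist force passes 120 N, or if a joint passes its speed limit or range.

### The arm

A 6-joint arm with a two-finger parallel gripper is mounted at the origin on the work surface. World frame = base frame: x ahead of the robot, y to its left, z up, the work surface at z = 0. Lengths are in mm, angles in rad, forces in N, time in s.
With the tool pointing down it reaches from about 225 to 875 mm from the base axis. Payload 3.4 kg.
Tool frame: the origin (TCP) lies midway between the tips of the shut fingers; the grasp point (between the pads) lies 19 mm behind it; z points along the fingers, y is the line along which they close (so a half turn about z gives the same grasp; the last joint's range is limited). The gripper opens to 85 mm and grips with 20 to 120 N. Pads are 22 mm wide; open, the fingers measure 114 mm over their backs; the gripper's body (76 mm by 85 mm) begins 54 mm behind the grasp point. The pads swing forward as they close: fully open they stand 13 mm farther back than shut.
Start: joints at [1.037, 0.276, 1.505, -0, 1.361, -0.121], TCP at [230.696, 526.728, 231.328] pointing down, gripper open.
Joint ranges: [-2.89, 2.89], [-0.75, 2.08], [0.22, 2.7], [-1.18, 4.32], [0.11, 2.71], [-2.7, 2.7]. Speed limits (rad/s): [2.57, 2.57, 3.14, 3.14, 3.14, 3.14].

### API

Orientations are given as a unit quaternion [x, y, z, w].
In Python, from plant import monitor, imaging, job gives the robot as it stands. The module is installed in compiled form; this text tells all that it offers.
- The arm moves only by the shell command python3 -m crank 'ROWS' [FORCE]. ROWS is JSON, a list of rows, each an object of numbers: "dx", "dy", "dz": the shift along the tool's x, y, z in cm; "roll": the turn about the tool's z in rad; "gripper": the opening, from -1 (shut) to 1 (fully open). In form: [{"dx": .., "dy": .., "dz": .., "roll": .., "gripper": ..}, ...]. A call has 1 to 8 rows; each row shifts and turns the commanded pose from where the row before left it, along the tool's axes as they then stand; what a row does not reach is not made up. A row lasts 1/12 s, in which the tool goes at most 41.7 mm and 7.16 degrees, less where a joint would pass 70% of its speed; a pose out of reach is approached as far as the arm can. A call is refused whole if a number of a shift passes 4.17 or a number of a turn 0.125, either way. A call with a gripper value outside its range is refused whole. The fingers move at their own pace and stop on an object; FORCE is the grip in N (left out, the last holds). Time passes only in rows, so rows that do not move let the fingers close. It gives the time, the measured TCP pose, the force, the opening and the grip force at its end, in the units of the state.
- monitor.state(): the state, without advancing time (a new reading comes with each control period).
- imaging.get_image(name): name is "scene" or "top" or "wrist"; returns a dict with "img" (400x640x3 uint8, red, green, blue), "camera_matrix" (3x3 intrinsics, pixels), "R" (3x3) and "t" (3): a world point X has camera coordinates R X + t. Camera axes: x right, y down, z forward; pixel columns grow to the right and rows downward; lengths in mm; the calibration is good to about 2 mm. A picture is of the moment at which its call begins. There is no depth.
- job.hand_in(): hands the job in; it is judged then, once.
The state is a dict: "time_s": time; "q": joint angles; "qvel": joint speeds; "joint_torque": joint torques, N m; "position": TCP position; "orientation": TCP orientation; "ft_force": force on the tool from outside, world axes, zero at the start; "ft_torque": the same for the moment, N m; "opening": opening from 0.0 (shut) to 1.0 (fully open); "grasp_force": force on a finger pad.
Only numpy, scipy, OpenCV 4.12 (cv2) and the standard library are available. Lean on these libraries where they do the work, as an engineer would, in place of code of your own. Each camera call takes 0.05 s, during which the arm holds its last target. There are 200 camera calls.

## Working session

There is one attempt and no reset: what is moved stays moved. The work goes in short steps, Python scripts to look and compute and a shell command to move; the robot and the scene stay as the last step left them, time stands still between calls to the robot, and variables do not carry over. Pictures are saved under pics/ and viewed, at most 10 in all, crops included, and the job is handed in when it is done.

```bash
mkdir -p pics
cat > h.py <<'E'
import numpy as np, cv2
from plant import monitor, imaging, job
def grab(n,f):
    d=imaging.get_image(n); cv2.imwrite('pics/'+f+'.png',cv2.cvtColor(d['img'],cv2.COLOR_RGB2BGR))
    np.savez('pics/'+f+'.npz',K=d['camera_matrix'],R=d['R'],t=d['t'],img=d['img']); return d
def cam(f):
    d=np.load('pics/'+f+'.npz'); return d
def ray(f,u,v):
    d=cam(f); R=d['R'];c=-R.T@d['t']; w=R.T@np.linalg.solve(d['K'],[u,v,1.]); return c,w/np.linalg.norm(w)
def onz(f,u,v,z):
    c,w=ray(f,u,v); return c+w*(z-c[2])/w[2]
def tri(*obs):
    A=np.zeros((3,3));b=np.zeros(3)
    rs=[ray(*o) for o in obs]
    for c,w in rs:
        P=np.eye(3)-np.outer(w,w);A+=P;b+=P@c
    X=np.linalg.solve(A,b); return X,[float(np.linalg.norm((np.eye(3)-np.outer(w,w))@(X-c))) for c,w in rs]
def proj(f,X):
    d=cam(f);p=d['K']@(d['R']@np.array(X,float)+d['t']);return p[:2]/p[2]
E
python3 - <<'E'
from h import *
for n in ['scene','top','wrist']:
    grab(n,n+'0'); d=cam(n+'0'); print(n,(-d['R'].T@d['t']).round(),d['R'].round(2).tolist())
s=monitor.state();print(s['time_s'],s['orientation'],s['ft_force'],s['opening'])
E
```

```text
scene [1167. -522.  975.] [[0.66, 0.75, 0.0], [0.56, -0.49, -0.67], [-0.5, 0.44, -0.74]]
top [ 442.   -7. 1293.] [[-0.01, -1.0, -0.01], [-0.99, 0.01, -0.1], [0.1, 0.01, -0.99]]
wrist [165. 554. 374.] [[0.4, 0.92, -0.0], [0.88, -0.38, 0.28], [0.26, -0.11, -0.96]]
0.15 [ 2.04938537e-01  9.78774605e-01 -6.56702382e-04 -1.94636285e-04] [-0.07376605 -0.1722624  -0.87141575] 1.0063201083257134
```

View pics/scene0.png

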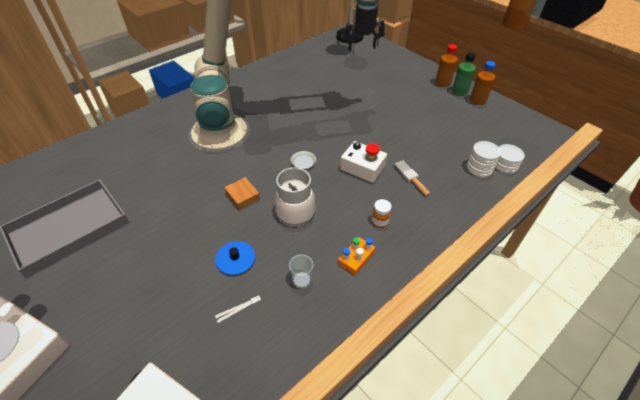

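View pics/top0.png

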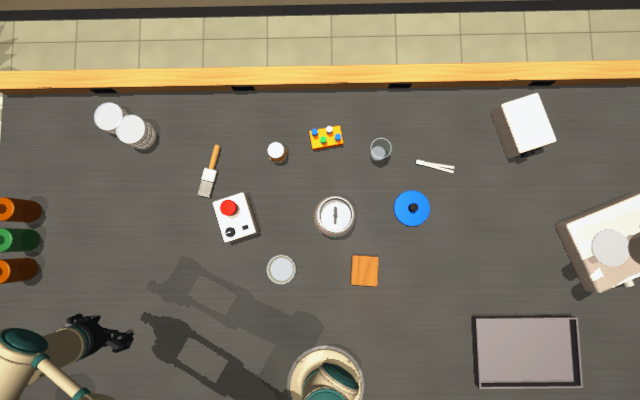

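Scene: cover knob near (235,253), bowl mouth near (294,183), red cap near (373,150). Top view: knob (412,208), mouth (335,216), cap (229,208). I'll enlarge both views.

Run:
```python
from h import *
rows=[]
for f,cs in (('scene0',[(202,228),(261,158),(337,128)]),('top0',[(380,178),(302,186),(202,186)])):
    im=cv2.imread('pics/'+f+'.png'); r=[]
    for u,v in cs:
        c=cv2.resize(im[v:v+66,u:u+66],(264,264),interpolation=cv2.INTER_CUBIC)
        for k in range(0,66,10):
            cv2.line(c,(k*4,0),(k*4,5),(0,255,255));cv2.line(c,(0,k*4),(5,k*4),(0,255,255))
        r.append(c)
    rows.append(np.hstack(r))
cv2.imwrite('pics/m1.png',np.vstack(rows))
# masks
for f in ('scene0','top0'):
    h=cv2.cvtColor(cv2.imread('pics/'+f+'.png'),cv2.COLOR_BGR2HSV)
    box={'scene0':[(202,228),(355,135)],'top0':[(380,178),(202,186)]}[f]
    for nm,(u,v),lo,hi in (('blue',box[0],(100,150,80),(125,255,255)),('red',box[1],(0,170,120),(8,255,255))):
        m=cv2.inRange(h[v:v+66,u:u+66],lo,hi);n,l,s,c=cv2.connectedComponentsWithStats(m)
        i=1+np.argmax(s[1:,4]);print(f,nm,s[i]+np.array([u,v,0,0,0]),c[i]+[u,v])
```

```text
scene0 blue [216 241  39  34 964] [234.95435685 258.15871369]
scene0 red [366 143  14  12 126] [372.34920635 148.56349206]
top0 blue [394 190  36  36 962] [411.28794179 207.83783784]
top0 red [221 200  16  16 192] [228.10416667 207.328125  ]
```

View pics/m1.png

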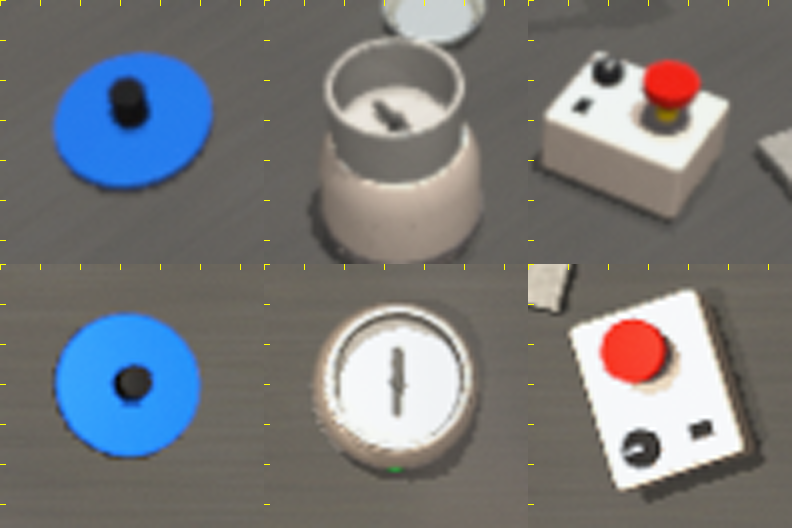

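The enlarged crops give:

| Point | Scene view | Top view |
|---|---|---|
| Flange centre | (234.7, 257.7) | (411.4, 207.8) |
| Knob top | (233.2, 250) | (412.8, 207) |
| Rim | (293.3, 179.2) | (335.5, 214.2) |
| Cap top | (372.2, 147.8) | (228, 207.4) |

Run:
```python
from h import *
P={'flange(14)':((234.7,257.7),(411.4,207.8),14),'knob(46)':((233.2,250),(412.8,207),46),'rim(150)':((293.3,179.2),(335.5,214.2),150),'cap(110)':((372.2,147.8),(228,207.4),110)}
for k,(a,b,z) in P.items():
    X,e=tri(('scene0',*a),('top0',*b)); print(k,X.round(1),np.round(e,1),onz('scene0',*a,z).round(1),onz('top0',*b,z).round(1))
for k,u,v in (('slidebox',365,271),('petri',281,269),('beaker',380,149),('jar',277,152),('rack',327,138),('forceps',435,166),('brush',210,170)): print(k,onz('top0',u,v,20).round())
# controller top corners in top view
c=[(202+x/4,186+(y-264)/4) for x,y in ((41,328),(167,291),(215,448),(92,490))]
C=np.array([onz('top0',*p,66)[:2] for p in c]);print(C.round(),C.mean(0).round(), C[0]-C[3])
s=monitor.state();print(s['position'],s['q'])
from scipy.spatial.transform import Rotation as R
print(R.from_quat(s['orientation']).as_matrix().round(3))
```

```text
flange(14) [ 533.1 -279.3    9.3] [1.5 1.5] [ 537.1 -279.3   14. ] [ 532.  -279.5   14. ]
knob(46) [ 532.6 -276.6   44.9] [0.7 0.7] [ 533.8 -276.3   46. ] [ 532.1 -277.    46. ]
rim(150) [508.8 -36.9 149.3] [2.1 2.1] [510.6 -35.6 150. ] [507.5 -38.6 150. ]
cap(110) [535.3 273.5 109.5] [2.1 2.1] [536.6 275.  110. ] [533.9 271.8 110. ]
slidebox [ 340. -130.   20.]
petri [349. 128.  20.]
beaker [ 719. -186.   20.]
jar [714. 139.  20.]
rack [757. -19.  20.]
forceps [ 662. -357.   20.]
brush [660. 351.  20.]
[[554. 330.]
 [581. 235.]
 [462. 198.]
 [432. 290.]] [508. 263.] [121.88446874  39.77800244]
[230.49611786 526.34992991 230.64740402] [ 1.03699875e+00  2.76433153e-01  1.50584350e+00 -5.49770019e-05
  1.36068482e+00 -1.20984155e-01]
[[-0.916  0.401 -0.001]
 [ 0.401  0.916 -0.001]
 [ 0.    -0.001 -1.   ]]
```

Triangulated heights (45, 149 and 109.5) match the given sizes. Cover is at about (533, -278), rim (508.5, -37), cap (535, 273.5). Moving over the cover.

```bash
python3 -m crank '[{"dx":-2.5,"dy":-2.56,"gripper":1},{"dx":-2.5,"dy":-2.56,"gripper":1},{"dx":-2.5,"dy":-2.56,"gripper":1},{"dx":-2.5,"dy":-2.56,"gripper":1},{"dx":-2.5,"dy":-2.56,"gripper":1},{"dx":-2.5,"dy":-2.56,"gripper":1},{"dx":-2.5,"dy":-2.56,"gripper":1},{"dx":-2.5,"dy":-2.56,"gripper":1}]' 40
```

```text
$[0]: bad value
```

```bash
python3 -m crank '[{"dx":-2.5,"dy":-2.56,"dz":0,"roll":0,"gripper":1},{"dx":-2.5,"dy":-2.56,"dz":0,"roll":0,"gripper":1},{"dx":-2.5,"dy":-2.56,"dz":0,"roll":0,"gripper":1},{"dx":-2.5,"dy":-2.56,"dz":0,"roll":0,"gripper":1},{"dx":-2.5,"dy":-2.56,"dz":0,"roll":0,"gripper":1},{"dx":-2.5,"dy":-2.56,"dz":0,"roll":0,"gripper":1},{"dx":-2.5,"dy":-2.56,"dz":0,"roll":0,"gripper":1},{"dx":-2.5,"dy":-2.56,"dz":0,"roll":0,"gripper":1}]' 40
```

```text
time_s: 0.82
position: [331.7, 257.2, 231.2]
orientation: [0.205, 0.979, -0.0, -0.0]
ft_force: [2.3, -1.0, -0.4]
opening: 1.0
grasp_force: 0.0
```

All keys are needed. It works and tracks exactly, so I'm continuing.

```bash
python3 -m crank '[{"dx":-2.5,"dy":-2.56,"dz":0,"roll":0,"gripper":1},{"dx":-2.5,"dy":-2.56,"dz":0,"roll":0,"gripper":1},{"dx":-2.5,"dy":-2.56,"dz":0,"roll":0,"gripper":1},{"dx":-2.5,"dy":-2.56,"dz":0,"roll":0,"gripper":1},{"dx":-2.5,"dy":-2.56,"dz":0,"roll":0,"gripper":1},{"dx":-2.5,"dy":-2.56,"dz":0,"roll":0,"gripper":1},{"dx":-2.5,"dy":-2.56,"dz":0,"roll":0,"gripper":1},{"dx":-2.5,"dy":-2.56,"dz":0,"roll":0,"gripper":1}]' >/dev/null; python3 -m crank '[{"dx":-2.5,"dy":-2.56,"dz":0,"roll":0,"gripper":1},{"dx":-2.5,"dy":-2.56,"dz":0,"roll":0,"gripper":1},{"dx":-2.5,"dy":-2.56,"dz":0,"roll":0,"gripper":1},{"dx":-2.5,"dy":-2.56,"dz":0,"roll":0,"gripper":1},{"dx":-2.5,"dy":-2.56,"dz":0,"roll":0,"gripper":1},{"dx":-2.5,"dy":-2.56,"dz":0,"roll":0,"gripper":1},{"dx":-2.0,"dy":-2.56,"dz":0,"roll":0,"gripper":1},{"dx":0,"dy":0,"dz":0,"roll":0,"gripper":1}]'
python3 - <<'E'
from h import *
grab('wrist','w1'); print(monitor.state()['q'], monitor.state()['position'])
for n,X in (('knob',(532.5,-277,46)),('flange',(532.5,-278,14))): print(n,proj('w1',X))
E
```

```text
time_s: 2.15
position: [518.3, -247.6, 230.3]
orientation: [0.207, 0.978, -0.002, 0.001]
ft_force: [0.5, 0.6, -0.5]
opening: 0.997
grasp_force: 0.0
[-5.62606125e-01  2.72162894e-01  1.51306982e+00 -5.79423399e-04
  1.35693715e+00 -1.71702324e+00] [ 517.07699114 -244.25959342  230.19660919]
knob [297.38489737 203.41394636]
flange [298.25868888 195.93874058]
```

View pics/w1.png

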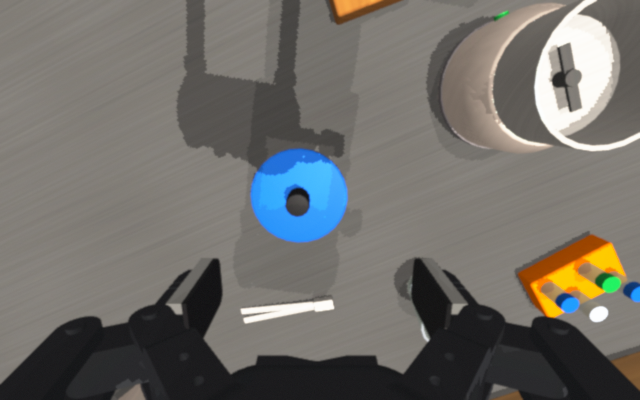

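The wrist view puts the knob top at about (297,201), predicted (297.4,203.4). The flange is centred near (299,195), which agrees. Forceps are at (290,308), clear of the cover. Letting the arm settle before measuring.

```bash
python3 -m crank '[{"dx":0,"dy":0,"dz":0,"roll":0,"gripper":1},{"dx":0,"dy":0,"dz":0,"roll":0,"gripper":1},{"dx":0,"dy":0,"dz":0,"roll":0,"gripper":1}]'
python3 - <<'E'
from h import *
from scipy.spatial.transform import Rotation as R
X=onz('w1',297,201,46);print(X,onz('w1',299,195.2,14))
s=monitor.state();M=R.from_quat(s['orientation']).as_matrix();print(M.round(3),s['position'],M.T@([532.5,-277.5,18]-s['position']))
E
```

```text
time_s: 2.45
position: [516.2, -239.9, 231.4]
orientation: [0.204, 0.979, 0.0, -0.0]
ft_force: [0.2, -0.5, 0.1]
opening: 0.993
grasp_force: 0.0
[ 529.92604132 -276.26144051   46.        ] [ 532.0432525  -276.85015405   14.        ]
[[-0.916  0.4   -0.   ]
 [ 0.4    0.916  0.001]
 [ 0.001  0.001 -1.   ]] [ 516.15120253 -239.94043563  231.3524618 ] [-30.12843988 -27.99214372 213.32133979]
```

```bash
python3 -m crank '[{"dx":-1.0,"dy":-1.0,"dz":1,"roll":0,"gripper":0.3},{"dx":-1.0,"dy":-1.0,"dz":2.5,"roll":0,"gripper":0.3},{"dx":-0.95,"dy":-0.8,"dz":3,"roll":0,"gripper":0.3},{"dx":0,"dy":0,"dz":3,"roll":0,"gripper":0.3},{"dx":0,"dy":0,"dz":3,"roll":0,"gripper":0.3},{"dx":0,"dy":0,"dz":1.5,"roll":0,"gripper":0.3},{"dx":0,"dy":0,"dz":0,"roll":0,"gripper":0.3},{"dx":0,"dy":0,"dz":0,"roll":0,"gripper":0.3}]'
python3 - <<'E'
from h import *
grab('wrist','w2'); print(monitor.state()['position'])
for n,X in (('knob',(532,-277,46)),): print(n,proj('w2',X))
E
```

```text
time_s: 3.12
position: [532.1, -278.4, 90.4]
orientation: [0.205, 0.979, 0.0, -0.001]
ft_force: [0.4, -0.5, -0.2]
opening: 0.65
grasp_force: 0.0
[ 533.08894417 -279.02248119   91.80187813]
knob [319.1494436  227.72534867]
```

View pics/w2.png

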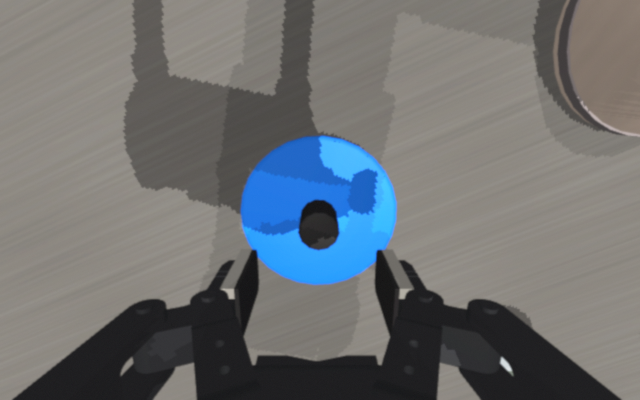

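The knob top is at (319,229), centred between the fingers and matching the prediction (319,228). Descending and gripping.

```bash
python3 -m crank '[{"dx":0,"dy":-0.1,"dz":2.4,"roll":0,"gripper":0.3},{"dx":0,"dy":0,"dz":2,"roll":0,"gripper":0.3},{"dx":0,"dy":0,"dz":1.5,"roll":0,"gripper":0.3},{"dx":0,"dy":0,"dz":0.8,"roll":0,"gripper":0.3},{"dx":0,"dy":0,"dz":0.4,"roll":0,"gripper":0.3},{"dx":0,"dy":0,"dz":0.1,"roll":0,"gripper":0.3},{"dx":0,"dy":0,"dz":0,"roll":0,"gripper":0.3},{"dx":0,"dy":0,"dz":0,"roll":0,"gripper":0.3}]'; python3 -m crank '[{"dx":0,"dy":0,"dz":0,"roll":0,"gripper":0.3},{"dx":0,"dy":0,"dz":0,"roll":0,"gripper":0.3}]'
```

```text
time_s: 3.83
position: [532.9, -280.2, 20.5]
orientation: [0.205, 0.979, -0.0, 0.001]
ft_force: [-1.1, 0.3, 0.1]
opening: 0.651
grasp_force: 0.0
time_s: 4.0
position: [532.5, -280.0, 20.1]
orientation: [0.205, 0.979, -0.0, 0.001]
ft_force: [0.5, 0.5, -0.1]
opening: 0.649
grasp_force: 0.0
```

```bash
python3 -m crank '[{"dx":0,"dy":0.1,"dz":0.2,"roll":0,"gripper":0},{"dx":0,"dy":0,"dz":0,"roll":0,"gripper":-0.3},{"dx":0,"dy":0,"dz":0,"roll":0,"gripper":-0.6},{"dx":0,"dy":0,"dz":0,"roll":0,"gripper":-1},{"dx":0,"dy":0,"dz":0,"roll":0,"gripper":-1},{"dx":0,"dy":0,"dz":0,"roll":0,"gripper":-1},{"dx":0,"dy":0,"dz":0,"roll":0,"gripper":-1},{"dx":0,"dy":0,"dz":0,"roll":0,"gripper":-1}]' 50;python3 -m crank '[{"dx":0,"dy":0,"dz":0,"roll":0,"gripper":-1},{"dx":0,"dy":0,"dz":0,"roll":0,"gripper":-1},{"dx":0,"dy":0,"dz":0,"roll":0,"gripper":-1},{"dx":0,"dy":0,"dz":0,"roll":0,"gripper":-1}]'
```

```text
time_s: 4.67
position: [532.5, -278.7, 17.4]
orientation: [0.205, 0.979, 0.0, 0.0]
ft_force: [-0.3, 1.9, 2.9]
opening: 0.29
grasp_force: 49.1
time_s: 5.0
position: [532.5, -278.7, 17.4]
orientation: [0.205, 0.979, 0.0, 0.0]
ft_force: [-0.7, 1.2, 3.9]
opening: 0.288
grasp_force: 49.1
```

Gripped (0.288 × 85 ≈ 25 mm, 49 N). Lifting straight up by 20 cm.

```bash
python3 -m crank '[{"dx":0,"dy":0,"dz":-0.5,"roll":0,"gripper":-1},{"dx":0,"dy":0,"dz":-1.5,"roll":0,"gripper":-1},{"dx":0,"dy":0,"dz":-3,"roll":0,"gripper":-1},{"dx":0,"dy":0,"dz":-3.5,"roll":0,"gripper":-1},{"dx":0,"dy":0,"dz":-3.5,"roll":0,"gripper":-1},{"dx":0,"dy":0,"dz":-3.5,"roll":0,"gripper":-1},{"dx":0,"dy":0,"dz":-2.5,"roll":0,"gripper":-1},{"dx":0,"dy":0,"dz":-1.5,"roll":0,"gripper":-1}]';python3 -m crank '[{"dx":0,"dy":0,"dz":-0.5,"roll":0,"gripper":-1},{"dx":0,"dy":0,"dz":0,"roll":0,"gripper":-1},{"dx":0,"dy":0,"dz":0,"roll":0,"gripper":-1},{"dx":0,"dy":0,"dz":0,"roll":0,"gripper":-1}]'
python3 - <<'E'
from h import *
s=monitor.state();p=s['position'];print(p)
from scipy.spatial.transform import Rotation as R
M=R.from_quat(s['orientation']).as_matrix();print(M.T@([509,-37.3,p[2]]-p))
E
```

```text
time_s: 5.67
position: [533.2, -279.8, 215.8]
orientation: [0.205, 0.979, -0.001, 0.002]
ft_force: [-0.6, 0.0, -1.0]
opening: 0.293
grasp_force: 49.2
time_s: 6.0
position: [531.4, -278.2, 215.2]
orientation: [0.205, 0.979, 0.001, -0.002]
ft_force: [-0.2, -0.4, -1.9]
opening: 0.288
grasp_force: 49.2
[ 531.37589025 -278.20953969  215.20089861]
[117.15890546 211.68734909   0.58641591]
```

```bash
python3 -m crank '[{"dx":0.4,"dy":0.72,"dz":0,"roll":0,"gripper":-1},{"dx":0.9,"dy":1.63,"dz":0,"roll":0,"gripper":-1},{"dx":1.3,"dy":2.35,"dz":0,"roll":0,"gripper":-1},{"dx":1.3,"dy":2.35,"dz":0,"roll":0,"gripper":-1},{"dx":1.3,"dy":2.35,"dz":0,"roll":0,"gripper":-1},{"dx":1.3,"dy":2.35,"dz":0,"roll":0,"gripper":-1},{"dx":1.3,"dy":2.35,"dz":0,"roll":0,"gripper":-1},{"dx":1.3,"dy":2.35,"dz":0,"roll":0,"gripper":-1}]' >/dev/null;python3 -m crank '[{"dx":1.3,"dy":2.35,"dz":0,"roll":0,"gripper":-1},{"dx":0.8,"dy":1.45,"dz":0,"roll":0,"gripper":-1},{"dx":0.4,"dy":0.72,"dz":0,"roll":0,"gripper":-1},{"dx":0.1,"dy":0.2,"dz":0,"roll":0,"gripper":-1},{"dx":0,"dy":0,"dz":0,"roll":0,"gripper":-1},{"dx":0,"dy":0,"dz":0,"roll":0,"gripper":-1},{"dx":0,"dy":0,"dz":0,"roll":0,"gripper":-1},{"dx":0,"dy":0,"dz":0,"roll":0,"gripper":-1}]'
python3 - <<'E'
from h import *
s=monitor.state();print(s['position'])
grab('scene','s3');grab('top','t3')
rows=[]
a=cv2.imread('pics/s3.png')[130:230,240:340];b=cv2.imread('pics/t3.png')[165:265,285:385]
cv2.imwrite('pics/m3.png',cv2.resize(np.hstack([a,b]),None,fx=4,fy=4,interpolation=cv2.INTER_CUBIC))
E
```

```text
time_s: 7.33
position: [510.3, -38.8, 217.2]
orientation: [0.206, 0.979, -0.0, -0.0]
ft_force: [0.4, -0.3, -0.9]
opening: 0.286
grasp_force: 49.3
[510.27662154 -38.84213922 217.16772466]
```

View pics/m3.png

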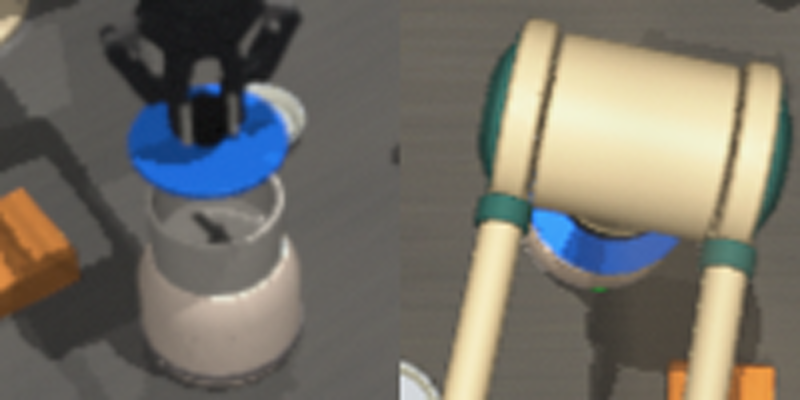

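The cover hangs level above the bowl: flange ellipse centre about crop (208.5,139), rim ellipse about (215,205). I'll compare both through the same camera so the calibration bias cancels.

Run:
```python
from h import *
im=cam('s3')['img'][130:230,240:340]
h=cv2.cvtColor(im,cv2.COLOR_RGB2HSV);m=cv2.inRange(h,(100,120,60),(125,255,255))
c=max(cv2.findContours(m,0,2)[0],key=cv2.contourArea)
hull=cv2.convexHull(c);e=cv2.fitEllipse(hull);print(e[0][0]+240,e[0][1]+130,e[1],cv2.boundingRect(c))
# predicted silhouette of flange for TCP-centred cover, compare bounding box; and rim too
a=np.linspace(0,2*np.pi,200)
def sil(f,cx,cy,z,r): 
    P=np.array([proj(f,(cx+r*np.cos(t),cy+r*np.sin(t),z)) for t in a]);return P.min(0).round(1),P.max(0).round(1)
z=217.2-17.4
print('pred top',sil('s3',510.3,-38.8,z+14,56),'bot',sil('s3',510.3,-38.8,z+8,56))
print('pred rim outer scene',sil('scene0',509,-38,150,50),'top',sil('top0',509,-38,150,50))
print('cover0 scene',sil('scene0',532.5,-278.7,14,56),'top',sil('top0',532.5,-278.7,14,56))
```

```text
291.3990592956543 165.19940185546875 (27.935321807861328, 39.95808410644531) (32, 23, 40, 27)
pred top (array([271.2, 150.2]), array([311.5, 177.9])) bot (array([271.4, 151.8]), array([311.5, 179.4]))
pred rim outer scene (array([275.1, 167.4]), array([309.5, 191.9])) top (array([317.4, 195.8]), array([353.2, 231.6]))
cover0 scene (array([214.1, 240.6]), array([253.7, 273.6])) top (array([393.2, 189.8]), array([429.1, 225.6]))
```

Correcting about (-2, +2) mm in world, then lowering to just above the rim.

```bash
python3 -m crank '[{"dx":0.15,"dy":0.05,"dz":0.5,"roll":0,"gripper":-1},{"dx":0.15,"dy":0.05,"dz":1,"roll":0,"gripper":-1},{"dx":0,"dy":0,"dz":1.2,"roll":0,"gripper":-1},{"dx":0,"dy":0,"dz":1,"roll":0,"gripper":-1},{"dx":0,"dy":0,"dz":0.5,"roll":0,"gripper":-1},{"dx":0,"dy":0,"dz":0.2,"roll":0,"gripper":-1},{"dx":0,"dy":0,"dz":0,"roll":0,"gripper":-1},{"dx":0,"dy":0,"dz":0,"roll":0,"gripper":-1}]';  python3 - <<'E'
from h import *
s=monitor.state();print(s['position'],s['ft_force'])
grab('scene','s4');grab('wrist','w4')
a=cv2.imread('pics/s4.png')[140:220,255:335];a=cv2.resize(a,(400,400),interpolation=cv2.INTER_CUBIC)
b=cv2.resize(cv2.imread('pics/w4.png'),(400,250));b=cv2.copyMakeBorder(b,0,150,0,0,0)
cv2.imwrite('pics/m4.png',np.hstack([a,b]))
E
```

```text
time_s: 8.1
position: [508.1, -35.8, 173.4]
orientation: [0.205, 0.979, 0.0, 0.0]
ft_force: [0.1, -0.0, -2.0]
opening: 0.294
grasp_force: 49.3
[508.09547778 -35.82914201 173.42463497] [ 1.26237085e-01 -3.65992518e-04 -2.04910940e+00]
```

View pics/m4.png

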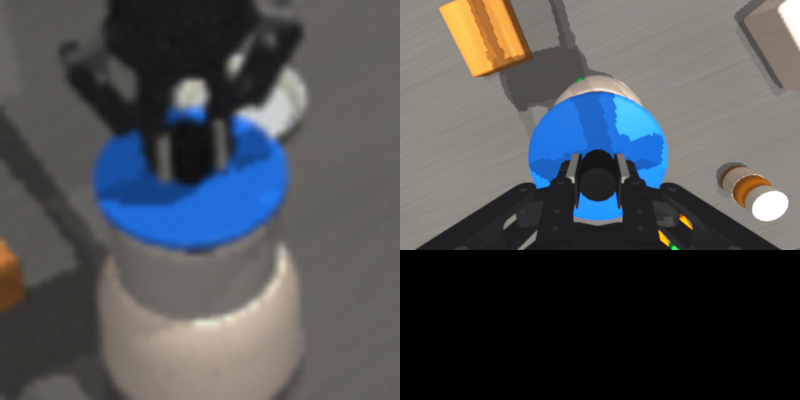

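The scene crop shows the cover (centre u≈191.5) within about 1 mm of the bowl axis (expected ≈193.5), level, with the plug just above the rim. Lowering gently.

```bash
python3 -m crank '[{"dx":0,"dy":0,"dz":0.2,"roll":0,"gripper":-1},{"dx":0,"dy":0,"dz":0.2,"roll":0,"gripper":-1},{"dx":0,"dy":0,"dz":0.2,"roll":0,"gripper":-1},{"dx":0,"dy":0,"dz":0.2,"roll":0,"gripper":-1},{"dx":0,"dy":0,"dz":0.1,"roll":0,"gripper":-1},{"dx":0,"dy":0,"dz":0,"roll":0,"gripper":-1},{"dx":0,"dy":0,"dz":0,"roll":0,"gripper":-1}]'
```

```text
time_s: 8.78
position: [507.7, -35.8, 164.2]
orientation: [0.205, 0.979, 0.0, -0.0]
ft_force: [-1.0, -0.7, -1.6]
opening: 0.294
grasp_force: 49.3
```

Origin is now at about 146.8, below the rim with no contact force, so the plug is inside. Last few millimetres.

```bash
python3 -m crank '[{"dx":0,"dy":0,"dz":0.1,"roll":0,"gripper":-1},{"dx":0,"dy":0,"dz":0.1,"roll":0,"gripper":-1},{"dx":0,"dy":0,"dz":0.1,"roll":0,"gripper":-1},{"dx":0,"dy":0,"dz":0.1,"roll":0,"gripper":-1},{"dx":0,"dy":0,"dz":0,"roll":0,"gripper":-1},{"dx":0,"dy":0,"dz":0,"roll":0,"gripper":-1}]'; python3 -m crank '[{"dx":0,"dy":0,"dz":0.1,"roll":0,"gripper":-1},{"dx":0,"dy":0,"dz":0,"roll":0,"gripper":-1}]'
```

```text
time_s: 9.28
position: [507.7, -35.8, 160.2]
orientation: [0.205, 0.979, 0.0, -0.0]
ft_force: [0.1, -0.1, -1.4]
opening: 0.285
grasp_force: 49.3
time_s: 9.45
position: [508.0, -35.8, 159.5]
orientation: [0.205, 0.979, 0.0, 0.0]
ft_force: [0.4, 0.2, -1.1]
opening: 0.287
grasp_force: 49.4
```

```bash
python3 -m crank '[{"dx":0,"dy":0,"dz":0.1,"roll":0,"gripper":-1},{"dx":0,"dy":0,"dz":0,"roll":0,"gripper":-1},{"dx":0,"dy":0,"dz":0,"roll":0,"gripper":-1}]'; python3 -m crank '[{"dx":0,"dy":0,"dz":0.05,"roll":0,"gripper":-1},{"dx":0,"dy":0,"dz":0,"roll":0,"gripper":-1},{"dx":0,"dy":0,"dz":0,"roll":0,"gripper":-1}]'
```

```text
time_s: 9.7
position: [508.0, -35.8, 159.4]
orientation: [0.205, 0.979, 0.0, 0.001]
ft_force: [-1.3, -0.2, 4.9]
opening: 0.287
grasp_force: 50.0
time_s: 9.95
position: [508.0, -35.8, 159.4]
orientation: [0.205, 0.979, 0.0, 0.001]
ft_force: [-1.6, -0.2, 7.5]
opening: 0.29
grasp_force: 50.0
```

The flange touched at TCP 159.4, exactly where predicted. Releasing.

```bash
python3 -m crank '[{"dx":0,"dy":0,"dz":-0.05,"roll":0,"gripper":-0.4},{"dx":0,"dy":0,"dz":0,"roll":0,"gripper":-0.2},{"dx":0,"dy":0,"dz":0,"roll":0,"gripper":0},{"dx":0,"dy":0,"dz":0,"roll":0,"gripper":0.3},{"dx":0,"dy":0,"dz":0,"roll":0,"gripper":0.3},{"dx":0,"dy":0,"dz":0,"roll":0,"gripper":0.3}]' 20; python3 -m crank '[{"dx":0,"dy":0,"dz":-0.5,"roll":0,"gripper":0.3},{"dx":0,"dy":0,"dz":-1.5,"roll":0,"gripper":0.3},{"dx":0,"dy":0,"dz":-2,"roll":0,"gripper":0.3},{"dx":0,"dy":0,"dz":-2,"roll":0,"gripper":0.3},{"dx":0,"dy":0,"dz":-1,"roll":0,"gripper":0.3},{"dx":0,"dy":0,"dz":-0.5,"roll":0,"gripper":0.3},{"dx":0,"dy":0,"dz":0,"roll":0,"gripper":0.3},{"dx":0,"dy":0,"dz":0,"roll":0,"gripper":0.3}]'
python3 - <<'E'
from h import *
s=monitor.state();p=s['position'];print(p)
grab('scene','s5');grab('wrist','w5')
a=cv2.imread('pics/s5.png')[140:220,255:335];a=cv2.resize(a,(400,400),interpolation=cv2.INTER_CUBIC)
b=cv2.resize(cv2.imread('pics/w5.png'),(400,250));b=cv2.copyMakeBorder(b,0,150,0,0,0)
cv2.imwrite('pics/m5.png',np.hstack([a,b]))
from scipy.spatial.transform import Rotation as R
M=R.from_quat(s['orientation']).as_matrix();print(M.T@([535,272,p[2]]-p))
E
```

```text
time_s: 10.45
position: [507.8, -35.8, 158.1]
orientation: [0.205, 0.979, 0.0, -0.0]
ft_force: [-0.1, 0.4, -0.3]
opening: 0.65
grasp_force: 0.0
time_s: 11.12
position: [507.4, -35.7, 232.7]
orientation: [0.205, 0.979, 0.0, -0.0]
ft_force: [0.6, 0.6, -0.4]
opening: 0.647
grasp_force: 0.0
[507.3617943  -35.70589168 232.70551226]
[9.81242094e+01 2.92947816e+02 5.15476398e-02]
```

View pics/m5.png

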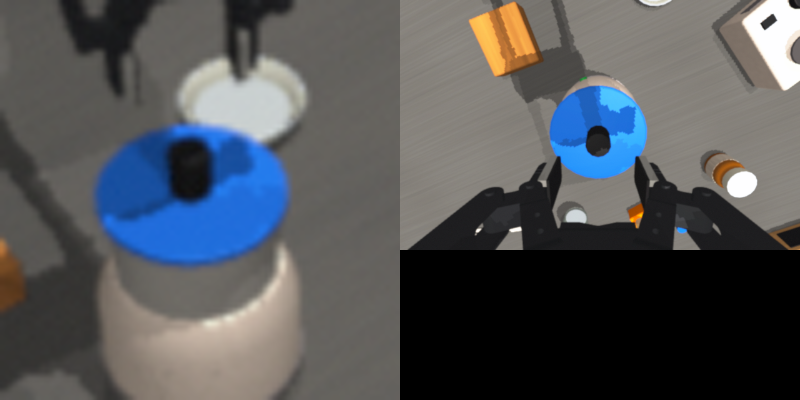

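The cover sits level on the rim and is released, with the flange about 1 mm off the bowl axis in the scene view. Now over to the plunger with the fingers shut.

```bash
python3 -m crank '[{"dx":0.3,"dy":0.9,"dz":0,"roll":0,"gripper":0},{"dx":0.7,"dy":2.1,"dz":0,"roll":0,"gripper":-0.5},{"dx":1,"dy":3,"dz":0,"roll":0,"gripper":-1},{"dx":1,"dy":3,"dz":0,"roll":0,"gripper":-1},{"dx":1,"dy":3,"dz":0,"roll":0,"gripper":-1},{"dx":1,"dy":3,"dz":0,"roll":0,"gripper":-1},{"dx":1,"dy":3,"dz":0,"roll":0,"gripper":-1},{"dx":1,"dy":3,"dz":0,"roll":0,"gripper":-1}]' 30 >/dev/null;python3 -m crank '[{"dx":1,"dy":3,"dz":0,"roll":0,"gripper":-1},{"dx":0.9,"dy":2.6,"dz":0,"roll":0,"gripper":-1},{"dx":0.6,"dy":1.7,"dz":0,"roll":0,"gripper":-1},{"dx":0.3,"dy":1,"dz":0,"roll":0,"gripper":-1},{"dx":0,"dy":0,"dz":0,"roll":0,"gripper":-1},{"dx":0,"dy":0,"dz":0,"roll":0,"gripper":-1},{"dx":0,"dy":0,"dz":0,"roll":0,"gripper":-1},{"dx":0,"dy":0,"dz":0,"roll":0,"gripper":-1}]'
python3 - <<'E'
from h import *
s=monitor.state();p=s['position'];print(p)
d=grab('wrist','w6')
h=cv2.cvtColor(d['img'],cv2.COLOR_RGB2HSV);m=cv2.inRange(h,(0,170,110),(8,255,255))
n,l,st,c=cv2.connectedComponentsWithStats(m);i=1+np.argmax(st[1:,4]);print(st[i],c[i],proj('w6',(535,273,110)),onz('w6',*c[i],105))
from scipy.spatial.transform import Rotation as R
M=R.from_quat(s['orientation']).as_matrix();print(M.T@([535,272.5,p[2]]-p))
E
```

```text
time_s: 12.55
position: [535.5, 270.7, 233.3]
orientation: [0.206, 0.979, -0.0, -0.0]
ft_force: [0.3, 0.2, -0.7]
opening: -0.003
grasp_force: 0.0
[535.4792371  270.6570061  233.30018845]
[ 297  166   52   54 2211] [322.48077793 192.31478969] [319.37496268 194.37327071] [535.59770478 275.72152066 105.        ]
[ 1.18042818e+00  1.49428349e+00 -9.39101827e-04]
```

View pics/w6.png

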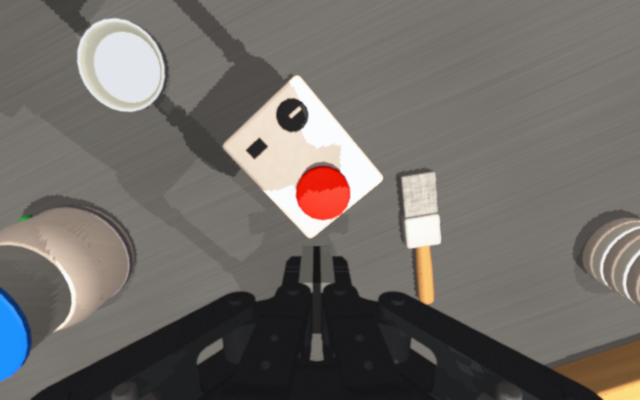

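The red cap is at (322,192), which gives about (535,274). Lowering to just above the cap.

```bash
python3 -m crank '[{"dx":0.1,"dy":0.3,"dz":1,"roll":0,"gripper":-1},{"dx":0,"dy":0,"dz":2.5,"roll":0,"gripper":-1},{"dx":0,"dy":0,"dz":2.8,"roll":0,"gripper":-1},{"dx":0,"dy":0,"dz":2.5,"roll":0,"gripper":-1},{"dx":0,"dy":0,"dz":1.5,"roll":0,"gripper":-1},{"dx":0,"dy":0,"dz":0.7,"roll":0,"gripper":-1},{"dx":0,"dy":0,"dz":0.2,"roll":0,"gripper":-1},{"dx":0,"dy":0,"dz":0,"roll":0,"gripper":-1}]';python3 -m crank '[{"dx":0,"dy":0,"dz":0,"roll":0,"gripper":-1},{"dx":0,"dy":0,"dz":0,"roll":0,"gripper":-1},{"dx":0,"dy":0,"dz":0,"roll":0,"gripper":-1},{"dx":0,"dy":0,"dz":0,"roll":0,"gripper":-1}]'
```

```text
time_s: 13.27
position: [536.0, 274.9, 121.1]
orientation: [0.205, 0.979, -0.0, -0.0]
ft_force: [-0.1, -0.3, -0.6]
opening: -0.001
grasp_force: 0.0
time_s: 13.6
position: [536.3, 275.3, 122.3]
orientation: [0.205, 0.979, 0.001, 0.001]
ft_force: [0.0, 0.5, -0.2]
opening: -0.002
grasp_force: 0.0
```

```bash
python3 -m crank '[{"dx":0,"dy":-0.1,"dz":0.2,"roll":0,"gripper":-1},{"dx":0,"dy":0,"dz":0.3,"roll":0,"gripper":-1},{"dx":0,"dy":0,"dz":0.3,"roll":0,"gripper":-1},{"dx":0,"dy":0,"dz":0.2,"roll":0,"gripper":-1},{"dx":0,"dy":0,"dz":0,"roll":0,"gripper":-1},{"dx":0,"dy":0,"dz":0,"roll":0,"gripper":-1}]';python3 -m crank '[{"dx":0,"dy":0,"dz":0.1,"roll":0,"gripper":-1},{"dx":0,"dy":0,"dz":0.1,"roll":0,"gripper":-1},{"dx":0,"dy":0,"dz":0.1,"roll":0,"gripper":-1},{"dx":0,"dy":0,"dz":0,"roll":0,"gripper":-1},{"dx":0,"dy":0,"dz":0,"roll":0,"gripper":-1}]';python3 -m crank '[{"dx":0,"dy":0,"dz":0.1,"roll":0,"gripper":-1},{"dx":0,"dy":0,"dz":0.1,"roll":0,"gripper":-1},{"dx":0,"dy":0,"dz":0.1,"roll":0,"gripper":-1},{"dx":0,"dy":0,"dz":0,"roll":0,"gripper":-1},{"dx":0,"dy":0,"dz":0,"roll":0,"gripper":-1}]'
```

```text
time_s: 14.1
position: [535.3, 274.1, 111.0]
orientation: [0.205, 0.979, -0.0, -0.0]
ft_force: [-0.4, 0.4, -0.4]
opening: -0.003
grasp_force: 0.0
time_s: 14.52
position: [535.7, 274.3, 108.7]
orientation: [0.205, 0.979, 0.0, 0.0]
ft_force: [-0.6, -1.0, 3.2]
opening: 0.0
grasp_force: 1.5
time_s: 14.93
position: [535.7, 274.2, 105.4]
orientation: [0.205, 0.979, 0.0, 0.0]
ft_force: [0.7, 0.4, 4.4]
opening: 0.001
grasp_force: 2.0
```

Contact at about 110. Force follows the spring (4.4 N at ~4.6 mm). Continuing to TCP z≈98, where 6.6 N is expected.

```bash
python3 -m crank '[{"dx":0,"dy":0,"dz":0.1,"roll":0,"gripper":-1},{"dx":0,"dy":0,"dz":0.1,"roll":0,"gripper":-1},{"dx":0,"dy":0,"dz":0.1,"roll":0,"gripper":-1},{"dx":0,"dy":0,"dz":0.1,"roll":0,"gripper":-1},{"dx":0,"dy":0,"dz":0.1,"roll":0,"gripper":-1},{"dx":0,"dy":0,"dz":0.1,"roll":0,"gripper":-1},{"dx":0,"dy":0,"dz":0,"roll":0,"gripper":-1},{"dx":0,"dy":0,"dz":0,"roll":0,"gripper":-1}]';python3 -m crank '[{"dx":0,"dy":0,"dz":0.1,"roll":0,"gripper":-1},{"dx":0,"dy":0,"dz":0,"roll":0,"gripper":-1},{"dx":0,"dy":0,"dz":0,"roll":0,"gripper":-1},{"dx":0,"dy":0,"dz":0,"roll":0,"gripper":-1},{"dx":0,"dy":0,"dz":0,"roll":0,"gripper":-1},{"dx":0,"dy":0,"dz":0,"roll":0,"gripper":-1},{"dx":0,"dy":0,"dz":0,"roll":0,"gripper":-1},{"dx":0,"dy":0,"dz":0,"roll":0,"gripper":-1}]'
python3 - <<'E'
from h import *
grab('scene','s7')
a=cv2.imread('pics/s7.png')[105:205,255:395]
cv2.imwrite('pics/m7.png',cv2.resize(a,None,fx=5,fy=5,interpolation=cv2.INTER_CUBIC))
E
```

```text
time_s: 15.6
position: [535.7, 274.2, 99.5]
orientation: [0.205, 0.979, 0.0, 0.0]
ft_force: [-1.2, -0.3, 5.3]
opening: -0.0
grasp_force: 2.8
time_s: 16.27
position: [535.7, 274.2, 98.6]
orientation: [0.205, 0.979, 0.0, 0.0]
ft_force: [-0.7, 0.3, 5.3]
opening: 0.002
grasp_force: 3.0
```

View pics/m7.png

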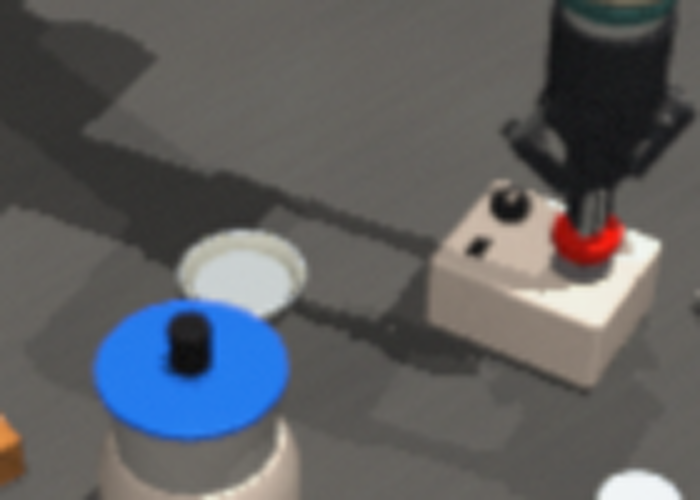

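The crop shows the cap down at (587,240) with no yellow above the collar, and the cover seated level. Depth is about 11.4 mm, steady, with 6 N on the fingers. Handing in.

```bash
python3 -c "
from plant import job;print(job.hand_in())"
```

```text
the job is handed in; nothing more can be done
None
```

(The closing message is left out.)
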